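# Restock the canister rack with the full tins

## Robot

A 6-joint arm with a two-finger parallel gripper is mounted at the origin on the work surface. World frame = base frame: x ahead of the robot, y to its left, z up, the work surface at z = 0. Lengths are in m, angles in rad, forces in N, time in s.
With the tool pointing down it reaches from about 0.375 to 0.9 m from the base axis. Payload 3.1 kg.
Tool frame: the origin (TCP) lies midway between the tips of the shut fingers; the grasp point (between the pads) lies 19 mm behind it; x points along the fingers, y is the direction in which the jaws open and shut, and the axes are right-handed (so a half turn about x gives the same grasp; the last joint's range is limited). The gripper opens to 85 mm and grips with 20 to 120 N. Pads are 22 mm wide; open, the fingers measure 114 mm over their backs; the gripper's body (76 mm by 85 mm) begins 54 mm behind the grasp point. The pads swing forward as they close: fully open they stand 13 mm farther back than shut.
Start: joints at [1.034, 0.527, 1.433, -0, 1.181, -0.178], TCP at [0.219, 0.585, 0.231] pointing down, gripper open.
Joint ranges: [-3.08, 3.08], [-0.75, 2.2], [0.22, 2.44], [-1.43, 4.57], [0, 2.65], [-2.85, 2.85]. Speed limits (rad/s): [2.79, 2.79, 3.14, 3.14, 3.14, 3.14].

## Interface

Orientations are given as a rotation vector (axis times angle).
In Python, from plant import arm, viewer, finder gives the robot as it stands.
- The arm moves only by the shell command python3 -m pendant 'ROWS'. ROWS is JSON, a list of rows, each a list of 3 entries, a list of its own where there are three numbers: the turn, a rotation vector about the world's x, y, z in degrees, then the shift along the world's x, y, z in mm, then the finger opening in mm, from 0 to 85.4. A call has 1 to 8 rows; each row is the pose to reach, as a shift and turn from the pose commanded when the call began; what a row does not reach only later rows make up. A row lasts 1/8 s, in which the tool goes at most 62.5 mm and 10.7 degrees, less where a joint would pass 70% of its speed; a pose out of reach is approached as far as the arm can. A call with a gripper value outside its range is refused whole. The fingers move at their own pace and stop on an object; the grip force is fixed at half the most. Time passes only in rows, so rows that repeat a pose let the fingers close. It gives the time, the measured TCP pose, the force and the opening at its end, in the units of the state.
- arm.get_obs(): the state, without advancing time (a new reading comes with each control period).
- viewer.camera(name): name is "side" or "top" or "wrist"; returns the picture (400x640x3 uint8, red, green, blue); there is no depth.
- viewer.camera_model(name): a dict with "fx", "fy", "cx", "cy" (pixels), "k1" (the pictures are not rectified: a ray, as slopes to the right and down, at radius r is drawn at 1 + k1 r^2 times it, then the intrinsics apply), "rvec" (rotation vector, rad) and "tvec" (3), from world to camera coordinates, as OpenCV has them; the wrist camera has in their place "tool_from_camera" (4x4, takes a point from camera to tool coordinates, whose origin is the TCP and whose axes are the tool frame's). Camera axes: x right, y down, z forward; pixel columns grow to the right and rows downward; lengths in m; the calibration is good to about 2 mm. A picture is of the moment at which its call begins: read the wrist's pose just before it. camera_model takes no time and is no camera call.
- arm.hand_in(): hands the job in, once; it reports no verdict.
Trained networks look in the newest picture that a camera, given by its name, has taken for a name from the list of things; names that differ only in an ending like _2 or _b are one class to them, and where a whole thing is asked for, a point or a joint stands for the part that bears it (a point fixed in the world has none). Each returns a list of dicts, best first, with "conf" (0 to 1); they miss things now and then, are a little off and sometimes report something else, mostly with a low value. They report only what shows in the picture. A call takes as long as a camera call. They do not tell look-alikes from the thing itself.
- finder.look_for(camera, thing): "point" ([x, y, z] in m, in world coordinates, good to about 4 mm: the middle of the surface that is visible of it).
The state is a dict: "t": time; "q": joint angles; "joint_velocities": joint speeds; "joint_efforts": joint torques, N m; "tool_pos": TCP position; "ee_rot": TCP orientation; "contact_force": force on the tool from outside, world axes, zero at the start; "wrist_torque": the same for the moment, N m; "opening": finger opening in m.
Only numpy, scipy, OpenCV 4.12 (cv2) and the standard library are available. Lean on these libraries where they do the work, as an engineer would, in place of code of your own. Each camera call takes 0.05 s, during which the arm holds its last target. There are 200 camera calls.

## Task

Some of the three look-alike tins standing loose on the kitchen counter are full, the rest are empty, and only the feel of moving them tells which. Slide every full one, upright and without lifting it, in between the rails of the canister rack behind the tin already there, and push the row home so that all tins in the rack stand in single file, touching, against the end board. Leave the empty ones standing within a hand's width (100 mm) of where they are now, and do not disturb the other things on the counter.

Things in the scene. Friction and masses are not known exactly. Their poses are not given: they have to be found in the camera images.
- rack: canister rack fixed on the counter: a floorless lane between two wooden rails, 94 mm apart inside, 34 mm high, 8 mm thick. Origin on the counter, middle of the mouth; x runs along the lane to the end board (70 mm high), whose inner face is at x = 270 mm; y across, z up. In front of the mouth flared lips reach 27 mm out (to x = -27 mm), widening to about 114 mm inside.
- tin_0: a full tin like the others (84 mm diameter, 90 mm tall) that already stands between the rails, some way short of the end board; always full, about 0.82 kg; origin at the centre of its underside
- tin_a: one of three look-alike plain steel lidded tins loose on the counter, 84 mm diameter, 90 mm tall; origin at the centre of its underside, z up. Full (0.7 to 1 kg, about 3 to 5.5 N to slide) or empty (0.12 to 0.16 kg, about 0.5 to 1 N): not to be seen, only felt; one or two of the three are full. Contents are loose, may shift 5 mm. Too wide to grip: push it low down, under 40 mm, or it tips.
- tin_b: one of three look-alike plain steel lidded tins loose on the counter, 84 mm diameter, 90 mm tall; origin at the centre of its underside, z up. Full (0.7 to 1 kg, about 3 to 5.5 N to slide) or empty (0.12 to 0.16 kg, about 0.5 to 1 N): not to be seen, only felt; one or two of the three are full. Contents are loose, may shift 5 mm. Too wide to grip: push it low down, under 40 mm, or it tips.
- tin_c: one of three look-alike plain steel lidded tins loose on the counter, 84 mm diameter, 90 mm tall; origin at the centre of its underside, z up. Full (0.7 to 1 kg, about 3 to 5.5 N to slide) or empty (0.12 to 0.16 kg, about 0.5 to 1 N): not to be seen, only felt; one or two of the three are full. Contents are loose, may shift 5 mm. Too wide to grip: push it low down, under 40 mm, or it tips.
- table: the white stone kitchen counter, top at z = 0; the tins stand and slide directly on it
- mug: bystander, loose: white mug, 80 mm diameter, 90 mm tall, origin at the centre of its underside
- pepper_mill: bystander, loose: dark wooden pepper mill, 54 mm diameter, 152 mm tall, origin at the centre of its underside
- oil_bottle: bystander, loose: green glass bottle, 60 mm diameter, 190 mm tall, origin at the centre of its underside
- spatula: bystander, loose: kitchen spatula lying flat, 260 mm long along its x, origin near its middle, at the counter
- bowl: bystander, loose: white bowl, 120 mm diameter, 45 mm tall, origin at the centre of its underside
- jam_jar: bystander, loose: amber jar, 64 mm diameter, 85 mm tall, origin at the centre of its underside
Not all that is in view belongs to the job. Leave any blue look-alike of the tin_a alone.

How it is judged:
At the end, for the whole second after the job is handed in: The rack's first tin is within 8 mm of the end board; full tins fill the next places of the row (first within 12 mm, second 16 mm of a tight row's); empty tins are within 100 mm of where they started; all four upright (0.1 rad), on the counter, at rest (x of tin_0 in the frame of rack between 0.22 and 0.243 m and y of tin_0 in the frame of rack between -0.012 and 0.012 m and ((contact force between tin_a and table below 3 N and distance of tin_a from where it was at the start of the episode below 0.1 m) or (contact force between tin_a and table above 3 N and x of tin_a in the frame of rack between 0.132 and 0.159 m and y of tin_a in the frame of rack between -0.012 and 0.012 m) or (contact force between tin_a and table above 3 N and x of tin_a in the frame of rack between 0.044 and 0.075 m and y of tin_a in the frame of rack between -0.012 and 0.012 m and x of tin_b in the frame of rack between 0.132 and 0.159 m and y of tin_b in the frame of rack between -0.012 and 0.012 m) or (contact force between tin_a and table above 3 N and x of tin_a in the frame of rack between 0.044 and 0.075 m and y of tin_a in the frame of rack between -0.012 and 0.012 m and x of tin_c in the frame of rack between 0.132 and 0.159 m and y of tin_c in the frame of rack between -0.012 and 0.012 m)) and ((contact force between tin_b and table below 3 N and distance of tin_b from where it was at the start of the episode below 0.1 m) or (contact force between tin_b and table above 3 N and x of tin_b in the frame of rack between 0.132 and 0.159 m and y of tin_b in the frame of rack between -0.012 and 0.012 m) or (contact force between tin_b and table above 3 N and x of tin_b in the frame of rack between 0.044 and 0.075 m and y of tin_b in the frame of rack between -0.012 and 0.012 m and x of tin_a in the frame of rack between 0.132 and 0.159 m and y of tin_a in the frame of rack between -0.012 and 0.012 m) or (contact force between tin_b and table above 3 N and x of tin_b in the frame of rack between 0.044 and 0.075 m and y of tin_b in the frame of rack between -0.012 and 0.012 m and x of tin_c in the frame of rack between 0.132 and 0.159 m and y of tin_c in the frame of rack between -0.012 and 0.012 m)) and ((contact force between tin_c and table below 3 N and distance of tin_c from where it was at the start of the episode below 0.1 m) or (contact force between tin_c and table above 3 N and x of tin_c in the frame of rack between 0.132 and 0.159 m and y of tin_c in the frame of rack between -0.012 and 0.012 m) or (contact force between tin_c and table above 3 N and x of tin_c in the frame of rack between 0.044 and 0.075 m and y of tin_c in the frame of rack between -0.012 and 0.012 m and x of tin_a in the frame of rack between 0.132 and 0.159 m and y of tin_a in the frame of rack between -0.012 and 0.012 m) or (contact force between tin_c and table above 3 N and x of tin_c in the frame of rack between 0.044 and 0.075 m and y of tin_c in the frame of rack between -0.012 and 0.012 m and x of tin_b in the frame of rack between 0.132 and 0.159 m and y of tin_b in the frame of rack between -0.012 and 0.012 m)) and angle between each of tin_a, tin_b, tin_c, tin_0's own z axis and vertical below 0.1 rad and linear speed of each of tin_a, tin_b, tin_c, tin_0 below 0.02 m/s and height (world z) of each of tin_a, tin_b, tin_c, tin_0 below 0.006 m); the robot touches nothing.
It fails at once if a tin was lifted off the counter (more than 20 mm) (height (world z) of any of tin_a, tin_b, tin_c, tin_0 above 0.02 m).
It fails at once if a tin was tipped over (leaning more than 0.5 rad) (angle between any of tin_a, tin_b, tin_c, tin_0's own z axis and vertical above 0.5 rad).
It fails at once if a bystander was moved more than 40 mm (distance of any of mug, pepper_mill, oil_bottle, spatula, bowl, jam_jar from where it was at the start of the episode above 0.04 m).
It also fails if it takes over 72 s, if anything falls off the work surface, if the arm or the gripper's body presses on something with over 40 N, if the wrist force passes 120 N, or if a joint passes its speed limit or range.

## Working session

There is one attempt and no reset: what is moved stays moved. The work goes in short steps, Python scripts to look and compute and a shell command to move; the robot and the scene stay as the last step left them, time stands still between calls to the robot, and variables do not carry over. Pictures are saved under pics/ and viewed, about 8 in all and at most 12, crops included, and the job is handed in when it is done.

```bash
mkdir -p pics; ls; python3 - <<'E'
from plant import arm, viewer, finder
import cv2, numpy as np
o=arm.get_obs(); print({k:np.round(v,3) for k,v in o.items()})
for c in ("top","side"):
    im=viewer.camera(c); cv2.imwrite(f"pics/{c}0.png",im[:,:,::-1])
    m=viewer.camera_model(c); print(c,{k:np.round(v,3).tolist() for k,v in m.items()})
    for t in ("tin_a","tin_0","rack","mug","pepper_mill","oil_bottle","spatula","bowl","jam_jar"):
        print(c,t,[(np.round(d["point"],3).tolist(),round(d["conf"],2)) for d in finder.look_for(c,t)])
print(arm.get_obs()["t"])
E
```

```text
pics
{'t': np.float64(0.0), 'q': array([ 1.034,  0.528,  1.434,  0.   ,  1.181, -0.179]), 'joint_velocities': array([-0.001,  0.   , -0.002, -0.001, -0.001, -0.   ]), 'joint_efforts': array([ 0.0000e+00, -4.4235e+01, -1.7803e+01, -0.0000e+00,  8.0000e-03,
       -0.0000e+00]), 'tool_pos': array([0.219, 0.585, 0.23 ]), 'ee_rot': array([ 0.28 ,  1.553, -0.283]), 'contact_force': array([-0.266, -0.212, -0.734]), 'wrist_torque': array([-0.042, -0.04 , -0.029]), 'opening': np.float64(0.086)}
top {'fx': 481.357, 'fy': 481.357, 'cx': 322.448, 'cy': 200.42, 'k1': -0.116, 'rvec': [2.155, -2.106, 0.184], 'tvec': [-0.026, 0.556, 1.212]}
top tin_a [([0.658, -0.063, 0.094], 0.92), ([0.596, -0.213, 0.092], 0.82), ([0.431, -0.306, 0.095], 0.79), ([0.479, 0.12, 0.089], 0.77), ([0.735, -0.189, 0.089], 0.77)]
top tin_0 [([0.658, -0.063, 0.094], 0.92), ([0.596, -0.213, 0.092], 0.82), ([0.431, -0.306, 0.095], 0.79), ([0.479, 0.12, 0.089], 0.77), ([0.735, -0.189, 0.089], 0.77)]
top rack [([0.494, 0.173, 0.034], 0.66)]
top mug [([0.631, 0.322, 0.039], 0.91), ([0.598, -0.215, 0.091], 0.49)]
top pepper_mill
[... 362 characters left out ...]
a [([0.589, -0.247, 0.076], 0.91), ([0.731, -0.22, 0.078], 0.78), ([0.661, -0.089, 0.078], 0.66), ([0.476, 0.087, 0.069], 0.65), ([0.436, -0.335, 0.087], 0.64), ([0.5, 0.184, 0.037], 0.43)]
side tin_0 [([0.589, -0.247, 0.076], 0.91), ([0.731, -0.22, 0.078], 0.78), ([0.661, -0.089, 0.078], 0.66), ([0.476, 0.087, 0.069], 0.65), ([0.436, -0.335, 0.087], 0.64), ([0.5, 0.184, 0.037], 0.43)]
side rack [([0.501, 0.183, 0.034], 0.96)]
side mug [([0.617, 0.284, 0.055], 0.79)]
side pepper_mill [([0.642, 0.117, 0.074], 0.84)]
side oil_bottle [([0.729, 0.17, 0.091], 0.81)]
side spatula [([0.522, -0.44, 0.005], 0.81)]
side bowl [([0.45, 0.376, 0.028], 0.85)]
side jam_jar [([0.748, -0.0, 0.065], 0.8)]
1.0
```

View pics/top0.png

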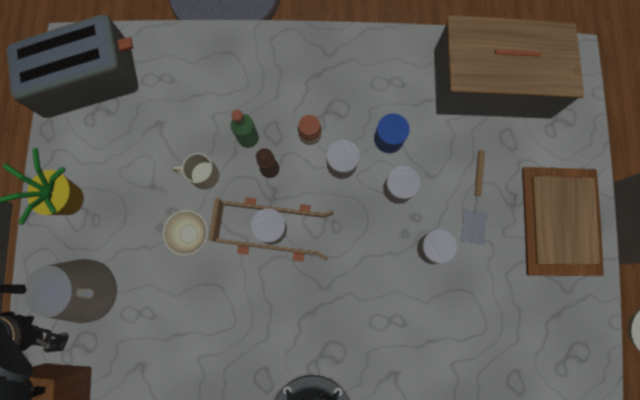

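View pics/side0.png

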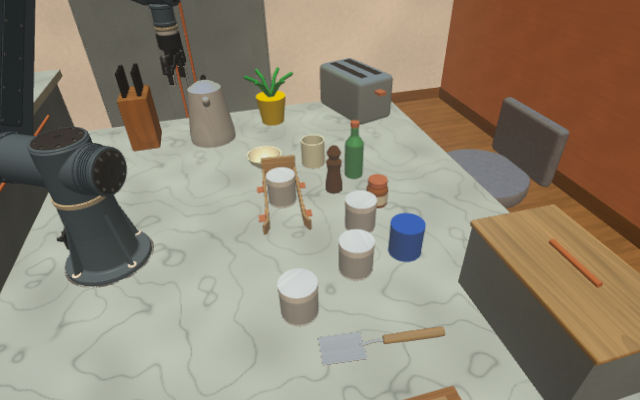

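The top view shows tin_0 in the rack at px (268,225), with the rack mouth to the right (about px x 328). The three plain tins are at (343,156), (403,182) and (440,246). The blue look-alike is at (393,132) and the jam jar at (310,126). The side view agrees with this. Next I'll measure the rack pose.

```bash
cat > h.py <<'E'
import numpy as np, cv2
from scipy.spatial.transform import Rotation as R
def model(c):
    from plant import viewer
    m=viewer.camera_model(c); K=np.array([[m["fx"],0,m["cx"]],[0,m["fy"],m["cy"]],[0,0,1]])
    return K,np.array([m["k1"],0,0,0.]),np.array(m["rvec"]),np.array(m["tvec"])
def p2w(c,px,z):
    K,d,r,t=model(c); n=cv2.undistortPoints(np.array(px,float).reshape(-1,1,2),K,d)[:,0]
    Rm=R.from_rotvec(r).as_matrix(); o=-Rm.T@t; v=np.c_[n,np.ones(len(n))]@Rm
    return o+v*((z-o[2])/v[:,2])[:,None]
def w2p(c,P):
    K,d,r,t=model(c); return cv2.projectPoints(np.array(P,float),r,t,K,d)[0][:,0]
E
python3 - <<'E'
import cv2,numpy as np
from h import *
im=cv2.imread("pics/top0.png"); x0,y0,x1,y1=200,185,345,270
hsv=cv2.cvtColor(im,cv2.COLOR_BGR2HSV)
m=((hsv[...,1]>75)&(hsv[...,0]<22)).astype(np.uint8)
sub=m.copy(); sub[:y0]=0; sub[y1:]=0; sub[:,:213]=0; sub[:,345:]=0
for col in range(226,320,10):
    ys=np.where(sub[:,col])[0]; print(col,ys.tolist())
big=cv2.resize(im[y0:y1,x0:x1],None,fx=5.5,fy=5.5,interpolation=cv2.INTER_CUBIC)
cv2.imwrite("pics/rack.png",big)
E
```

```text
226 [202, 203, 204, 241]
236 [203, 204, 205, 242, 243]
246 [198, 199, 200, 201, 202, 203, 204, 205, 206, 243, 244, 245, 246, 247, 248, 249, 250, 251, 252, 253]
256 [206, 207, 245, 246]
266 [246, 247]
276 [247, 248]
286 [210, 211, 249, 250]
296 [211, 212, 250, 251, 252, 253, 254, 255, 256, 257, 258, 259, 260]
306 [205, 206, 207, 208, 209, 210, 211, 212, 213, 214, 251, 252]
316 [214, 215, 253]
```

View pics/rack.png

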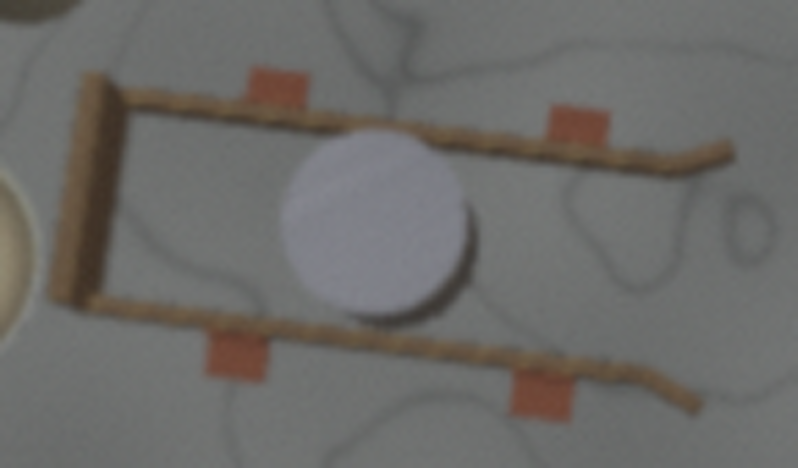

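```bash
python3 - <<'E'
from h import *
f=lambda L:[(200+(x+.5)/5.5-.5,185+(y+.5)/5.5-.5) for x,y in L]
u=p2w("top",f([(135,97),(660,165)]),.034); l=p2w("top",f([(100,303),(635,372)]),.034)
tips=p2w("top",f([(733,150),(697,405)]),.034); eb=p2w("top",f([(108,80),(78,302)]),.07)
print(np.round(u,4),np.round(l,4),np.round(tips,4),np.round(eb,4),sep="\n")
d=lambda a:np.degrees(np.arctan2(*(a[0]-a[1])[1::-1]))
print(d(u),d(l))
ang=np.radians((d(u)+d(l))/2); ax=np.array([np.cos(ang),np.sin(ang)]); n=np.array([-ax[1],ax[0]])
print("perp gap",(u[:,:2]@n).mean()-(l[:,:2]@n).mean(), "lane n",((u[:,:2]@n).mean()+(l[:,:2]@n).mean())/2)
print("x along: eb",eb[:,:2]@ax,"tips",tips[:,:2]@ax,"bends",u[1,:2]@ax,l[1,:2]@ax)
c=((u[:,:2]@n).mean()+(l[:,:2]@n).mean())/2; s=((eb[:,:2]@ax).mean()-.27+(tips[:,:2]@ax).mean()+.027)/2
print("origin",ax*s+n*c,"ang",np.degrees(ang))
# tins: segment top discs
im=cv2.imread("pics/top0.png")
g=cv2.medianBlur(cv2.resize(im[100:300,200:500],None,fx=4,fy=4,interpolation=cv2.INTER_CUBIC),5)
g=cv2.cvtColor(g,cv2.COLOR_BGR2GRAY)
for P in [(.658,-.063),(.596,-.213),(.431,-.306),(.479,.12)]:
    q=w2p("top",[[*P,.09]])[0]; qc=(q-[200,100]+.5)*4-.5
    x,y=qc.astype(int); s=g[max(0,y-90):y+90,x-90:x+90]
    h=cv2.HoughCircles(s,cv2.HOUGH_GRADIENT,1.5,200,param1=60,param2=15,minRadius=60,maxRadius=74)
    if h is not None:
        a=h[0,0]; pc=np.array([a[0]+x-90,a[1]+max(0,y-90)]); pc=(pc+.5)/4-.5+[200,100]
        print(P,pc,a[2]/4,np.round(p2w("top",[pc],.09),4))
E
```

```text
[[ 0.5479  0.2474  0.034 ]
 [ 0.5207 -0.0071  0.034 ]]
[[0.4478 0.2587 0.034 ]
 [0.4214 0.0024 0.034 ]]
[[ 0.5287 -0.042   0.034 ]
 [ 0.4065 -0.0273  0.034 ]]
[[0.5497 0.2532 0.07  ]
 [0.4448 0.2612 0.07  ]]
83.89772704130095 84.13252161769991
perp gap -0.10021887561805382 lane n -0.468712623399999
x along: eb [0.30909849 0.30615463] tips [0.01339386 0.01523307] bends 0.04719718253601817 0.046297744186337295
origin [ 0.47027326 -0.00961588] ang 84.01512432950042
(0.658, -0.063) [342.9375 154.9375] 16.575 [[ 0.6691 -0.064   0.09  ]]
(0.596, -0.213) [403.4375 180.6875] 17.325 [[ 0.6049 -0.2199  0.09  ]]
(0.431, -0.306) [432.5625 247.8125] 15.75 [[ 0.4347 -0.2926  0.09  ]]
(0.479, 0.12) [267.4375 224.9375] 17.025 [[0.4833 0.1228 0.09  ]]
```

```bash
cat >> h.py <<'E'
def tops(im,guesses):
    "tin top centres: bluish-white disc, enclosing circle of the blob nearest each guess"
    i=im.astype(int); m=((i[...,0]-i[...,1]>8)&(i[...,0]-i[...,2]>3)&(i[...,1]>80)).astype(np.uint8)
    m=cv2.morphologyEx(m,cv2.MORPH_OPEN,np.ones((5,5),np.uint8)); n,lab,st,ce=cv2.connectedComponentsWithStats(m)
    out=[]
    for P in guesses:
        q=w2p("top",[[*P,.09]])[0]; k=1+np.argmin(np.linalg.norm(ce[1:]-q,axis=1))
        x,y,w,h,a=st[k]; out.append((np.round(p2w("top",[ce[k]],.09)[0][:2],4).tolist(),(int(w),int(h),int(a))))
    return out
E
python3 - <<'E'
from h import *
im=cv2.imread("pics/top0.png")
for p in [(343,156),(403,182),(440,246),(268,225),(320,300)]: print(im[p[1],p[0]])
for r in tops(im,[(.658,-.063),(.596,-.213),(.431,-.306),(.479,.12)]): print(r)
E
```

```text
[135 128 127]
[135 128 127]
[137 129 129]
[135 128 126]
[109 110 108]Traceback (most recent call last):
  File "<stdin>", line 4, in <module>
  File "h.py", line 19, in tops
    q=w2p("top",[[*P,.09]])[0]; k=1+np.argmin(np.linalg.norm(ce[1:]-q,axis=1))
                                    ~~~~~~~~~^^^^^^^^^^^^^^^^^^^^^^^^^^^^^^^^^
    return _wrapfunc(a, 'argmin', axis=axis, out=out, **kwds)
    return bound(*args, **kwds)
ValueError: attempt to get argmin of an empty sequence
```

```bash
sed -i 's/>8)&(i\[...,0\]-i\[...,2\]>3)&(i\[...,1\]>80)/>4)\&(i[...,0]-i[...,2]>4)\&(i[...,1]>112)/' h.py
python3 - <<'E'
from h import *
im=cv2.imread("pics/top0.png")
for r in tops(im,[(.658,-.063),(.596,-.213),(.431,-.306),(.479,.12)]): print(r)
o=np.array([.470,-.008]); a=np.radians(84); print(R.from_rotvec([.28,1.553,-.283]).as_matrix().round(2))
# desired tool: push dir 84deg, tilt 20deg (body leaning back), jaws across
for ang,tilt in ((84,20),(90,20),(96,20),(110,20),(180,20),(200,20)):
    d=np.array([np.cos(np.radians(ang)),np.sin(np.radians(ang)),0]); z=np.array([0,0,1.])
    x=-z*np.cos(np.radians(tilt))+d*np.sin(np.radians(tilt))
    for s in (1,-1):
        y=s*np.cross(z,d); M=np.c_[x,y,np.cross(x,y)]
        rv=(R.from_matrix(M)*R.from_rotvec([.28,1.553,-.283]).inv()).as_rotvec(degrees=True); print(ang,s,np.round(rv,1))
E
```

```text
([0.6685, -0.0633], (32, 31, 788))
([0.6027, -0.219], (31, 32, 803))
([0.4405, -0.3109], (32, 32, 832))
([0.4833, 0.1227], (32, 31, 831))
[[-0.    0.35  0.94]
 [-0.    0.94 -0.35]
 [-1.   -0.   -0.  ]]
84 1 [ 12.2 -19.5 103.4]
84 -1 [ 18.3  11.2 -74.7]
90 1 [ 13.5 -19.2 109.3]
90 -1 [ 17.5  12.  -68.7]
96 1 [ 14.7 -18.8 115.2]
96 -1 [ 16.7  12.8 -62.8]
110 1 [ 17.7 -17.7 129. ]
110 -1 [ 14.7  14.4 -49. ]
180 1 [ -27.8    4.9 -157.2]
180 -1 [ 3.7 19.8 20.3]
200 1 [ -25.9   -0.  -137.7]
200 -1 [ 0.2 20.4 40.1]
```

Rack mouth origin is about (0.470, -0.008), with the lane at 84°. The tins are at T1 (0.668,-0.063), T2 (0.603,-0.219) and T3 (0.440,-0.311). T3 is almost on the lane axis, so I'll start there, pushing with a half-open, tilted gripper as a cradle.

```bash
python3 -m pendant '[[[2,1,-9],[30,-48,10],45],[[4,3,-18],[60,-96,20],45],[[7,4,-28],[90,-144,30],45],[[9,6,-37],[120,-192,40],45],[[11,7,-47],[150,-240,40],45],[[14,8,-56],[180,-288,40],45],[[16,10,-65],[206,-336,40],45],[[18.3,11.2,-74.7],[231,-385,40],45]]'
python3 -m pendant '[[[0,0,0],[0,-60,0],45],[[0,0,0],[0,-120,0],45],[[0,0,0],[0,-180,0],45],[[0,0,0],[0,-240,0],45],[[0,0,0],[0,-300,0],45],[[0,0,0],[0,-360,0],45],[[0,0,0],[0,-420,0],45],[[0,0,0],[0,-480,0],45]]'
```

```text
t: 2.0
tool_pos: [0.4518, 0.1983, 0.2718]
ee_rot: [1.559, 1.391, -1.089]
contact_force: [1.0, 0.4, 0.4]
opening: 0.0447
t: 3.0
tool_pos: [0.4502, -0.282, 0.2715]
ee_rot: [1.553, 1.394, -1.087]
contact_force: [1.0, 0.0, 0.6]
opening: 0.0452
```

```bash
python3 -m pendant '[[[0,0,0],[-9,-52,0],45],[[0,0,0],[-18,-104,0],45],[[0,0,0],[-18,-104,-60],45],[[0,0,0],[-18,-104,-120],45],[[0,0,0],[-18,-104,-180],45],[[0,0,0],[-18,-104,-210],45],[[0,0,0],[-18,-104,-235],45],[[0,0,0],[-18,-104,-249],45]]'
python3 - <<'E'
from h import *
from plant import arm,viewer
o=arm.get_obs(); M=R.from_rotvec(o["ee_rot"]).as_matrix(); print(M.round(2),o["contact_force"].round(2),o["tool_pos"].round(4))
im=viewer.camera("side"); cv2.imwrite("pics/s1.png",im[:,:,::-1])
E
```

```text
t: 4.0
tool_pos: [0.4321, -0.3835, 0.0209]
ee_rot: [1.553, 1.396, -1.087]
contact_force: [1.1, 0.4, 0.2]
opening: 0.0453
[[ 0.04  0.99 -0.1 ]
 [ 0.34 -0.11 -0.93]
 [-0.94  0.   -0.34]] [1.14 0.36 0.21] [ 0.4321 -0.3835  0.0209]
```

View pics/s1.png

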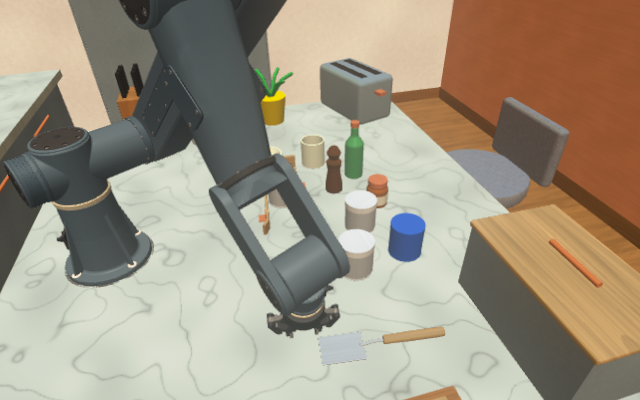

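The gripper at (305,315) is down behind T3 and the spatula at (345,345) hasn't moved. Next is the feel push.

```bash
python3 -m pendant '[[[0,0,0],[0.8,7,0],45],[[0,0,0],[1.5,14,0],45],[[0,0,0],[2,20,0],45],[[0,0,0],[2.5,25,0],45],[[0,0,0],[3,30,0],45],[[0,0,0],[3.5,34,0],45]]'
python3 -m pendant '[[[0,0,0],[0.4,4,0],45],[[0,0,0],[0.8,8,0],45]]'
python3 -m pendant '[[[0,0,0],[0.4,4,0],45],[[0,0,0],[0.8,8,0],45]]'
```

```text
t: 4.8
tool_pos: [0.4362, -0.3533, 0.0227]
ee_rot: [1.546, 1.389, -1.089]
contact_force: [-3.2, -6.2, 2.1]
opening: 0.0451
t: 5.05
tool_pos: [0.4374, -0.346, 0.0227]
ee_rot: [1.547, 1.387, -1.089]
contact_force: [-1.6, -7.0, 1.7]
opening: 0.0448
t: 5.3
tool_pos: [0.4386, -0.3382, 0.0227]
ee_rot: [1.548, 1.385, -1.089]
contact_force: [-1.2, -6.7, 1.4]
opening: 0.0449
```

About 7 N against roughly 0.4 N free, so T3 is full. I'll keep pushing it toward the mouth.

```bash
python3 -m pendant '[[[0,0,0],[1.2,13,0],45],[[0,0,0],[2.4,26,0],45],[[0,0,0],[3.6,39,0],45],[[0,0,0],[4.8,52,0],45],[[0,0,0],[6,65,0],45],[[0,0,0],[7.2,78,0],45],[[0,0,0],[8.4,91,0],45],[[0,0,0],[9.6,104,0],45]]'
python3 -m pendant '[[[0,0,0],[1.2,13,0],45],[[0,0,0],[2.4,26,0],45],[[0,0,0],[3.6,39,0],45],[[0,0,0],[4.8,52,0],45],[[0,0,0],[6,65,0],45],[[0,0,0],[7.2,78,0],45],[[0,0,0],[8.4,88,0],45],[[0,0,0],[9.6,94,0],45]]'
python3 - <<'E'
from h import *
from plant import arm,viewer,finder
im=viewer.camera("top")[:,:,::-1].copy(); cv2.imwrite("pics/t2.png",im); cv2.imwrite("pics/t2c.png",cv2.resize(im[130:300,200:500],None,fx=2.6,fy=2.6,interpolation=cv2.INTER_CUBIC))
for r in tops(im,[(.668,-.063),(.603,-.219),(.46,-.09),(.479,.12)]): print(r)
print([(np.round(d["point"],3).tolist(),round(d["conf"],2)) for d in finder.look_for("top","tin_a")])
E
```

```text
t: 6.3
tool_pos: [0.4491, -0.234, 0.0227]
ee_rot: [1.548, 1.384, -1.088]
contact_force: [-0.9, -7.0, 2.1]
opening: 0.0449
t: 7.3
tool_pos: [0.4587, -0.139, 0.0226]
ee_rot: [1.549, 1.386, -1.087]
contact_force: [-1.9, -7.2, 3.8]
opening: 0.0451
([0.6687, -0.0635], (32, 31, 804))
([0.6687, -0.0635], (32, 31, 804))
([0.6687, -0.0635], (32, 31, 804))
([0.4829, 0.1233], (33, 32, 859))
[([0.658, -0.065, 0.096], 0.9), ([0.739, -0.192, 0.092], 0.83), ([0.612, -0.442, 0.015], 0.4)]
```

View pics/t2c.png

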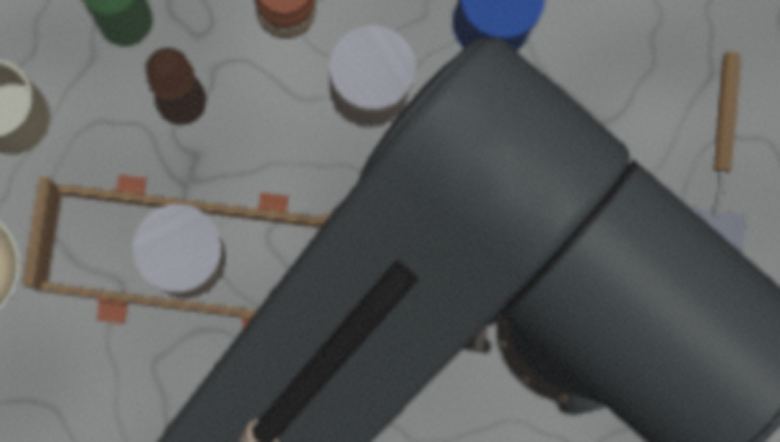

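```bash
python3 -m pendant '[[[0,0,0],[1.2,13,0],45],[[0,0,0],[2.3,26,0],45],[[0,0,0],[3.5,39,0],45],[[0,0,0],[4.7,52,0],45],[[0,0,0],[5.9,65,0],45],[[0,0,0],[7,78,0],45],[[0,0,0],[8.2,91,0],45],[[0,0,0],[9.4,104,0],45]]'
python3 -m pendant '[[[0,0,0],[1.2,12,0],45],[[0,0,0],[2.5,24,0],45],[[0,0,0],[3.8,36,0],45],[[0,0,0],[5,48,0],45],[[0,0,0],[6.3,60,0],45],[[0,0,0],[7.5,72,0],45]]'
python3 - <<'E'
from h import *
from plant import arm,viewer,finder
im=viewer.camera("top")[:,:,::-1].copy(); cv2.imwrite("pics/t3.png",im); 
for r in tops(im,[(.668,-.063),(.603,-.219),(.48,.1),(.489,.18)]): print(r)
E
```

```text
t: 8.4
tool_pos: [0.4686, -0.0346, 0.0225]
ee_rot: [1.551, 1.386, -1.086]
contact_force: [-0.8, -7.7, 2.0]
opening: 0.045
t: 9.15
tool_pos: [0.4775, 0.0357, 0.0224]
ee_rot: [1.55, 1.38, -1.085]
contact_force: [-1.3, -14.3, 5.1]
opening: 0.0453
([0.6685, -0.0635], (32, 31, 800))
([0.6026, -0.2194], (32, 32, 817))
([0.6685, -0.0635], (32, 31, 800))
([0.6685, -0.0635], (32, 31, 800))
```

```bash
python3 -m pendant '[[[0,0,0],[0.9,10,0],45],[[0,0,0],[1.9,20,0],45],[[0,0,0],[2.9,30,0],45],[[0,0,0],[3.8,38,0],45],[[0,0,0],[4.3,42,0],45]]'
python3 -m pendant '[[[0,0,0],[0.3,3,0],45],[[0,0,0],[0.6,6,0],45]]'
python3 -m pendant '[[[0,0,0],[0.2,2,0],45],[[0,0,0],[0.4,4,0],45]]'
python3 -m pendant '[[[0,0,0],[0.2,2,0],45],[[0,0,0],[0.4,4,0],45]]'
```

```text
t: 9.82
tool_pos: [0.4812, 0.0785, 0.0224]
ee_rot: [1.551, 1.382, -1.085]
contact_force: [-0.6, -15.3, 4.1]
opening: 0.0451
t: 10.07
tool_pos: [0.4818, 0.0842, 0.0224]
ee_rot: [1.551, 1.382, -1.085]
contact_force: [-1.4, -14.0, 4.3]
opening: 0.0452
t: 10.32
tool_pos: [0.4822, 0.0881, 0.0224]
ee_rot: [1.551, 1.382, -1.085]
contact_force: [-1.8, -14.6, 4.8]
opening: 0.045
t: 10.58
tool_pos: [0.4826, 0.092, 0.0224]
ee_rot: [1.551, 1.382, -1.085]
contact_force: [-2.3, -19.3, 6.1]
opening: 0.0449
```

```bash
python3 -m pendant '[[[0,0,0],[0.2,2,0],45],[[0,0,0],[0.2,2,0],45]]'
python3 -m pendant '[[[0,0,0],[-1,-10,0],45],[[0,0,0],[-4,-40,0],45],[[0,0,0],[-8,-90,0],45],[[0,0,0],[-11,-120,20],45],[[0,0,0],[-11,-150,60],45],[[0,0,0],[0,-200,90],45],[[0,0,0],[30,-230,110],45],[[0,0,0],[60,-270,120],45]]'
python3 - <<'E'
from h import *
from plant import arm,viewer,finder
im=viewer.camera("top")[:,:,::-1].copy(); cv2.imwrite("pics/t4.png",im); 
for r in tops(im,[(.668,-.063),(.603,-.219),(.485,.135),(.494,.22)]): print(r)
print(arm.get_obs()["contact_force"].round(2))
E
```

```text
t: 10.82
tool_pos: [0.4828, 0.0922, 0.0224]
ee_rot: [1.548, 1.379, -1.085]
contact_force: [-4.2, -24.1, 9.8]
opening: 0.045
t: 11.82
tool_pos: [0.54, -0.1723, 0.1439]
ee_rot: [1.553, 1.395, -1.086]
contact_force: [0.8, 0.1, -0.7]
opening: 0.0452
([0.6697, -0.0635], (32, 30, 784))
([0.6189, -0.1934], (13, 18, 132))
([0.4895, 0.1753], (65, 34, 1683))
([0.4895, 0.1753], (65, 34, 1683))
[ 5.7  -4.84  0.01]
```

T3 and tin_0 are home: the force rose from 14 N to 24 N with no further motion, and the image blob centre matches. Next I'll work out the T2 feel push at direction 140° with a 10° tilt.

```bash
cat >> h.py <<'E'
def tool(ang,tilt,s=-1):
    d=np.array([np.cos(np.radians(ang)),np.sin(np.radians(ang)),0]); z=np.array([0,0,1.])
    x=-z*np.cos(np.radians(tilt))+d*np.sin(np.radians(tilt)); y=s*np.cross(z,d); return R.from_matrix(np.c_[x,y,np.cross(x,y)])
def turn(a,b): return (tool(*b)*tool(*a).inv()).as_rotvec(degrees=True).round(1)
E
python3 - <<'E'
from h import *
from plant import arm
o=arm.get_obs(); print(o["q"].round(2),o["contact_force"].round(2),o["tool_pos"].round(4))
print((tool(140,10)*R.from_rotvec(o["ee_rot"]).inv()).as_rotvec(degrees=True).round(1), turn((84,20),(140,10)))
print("140->84",turn((140,10),(84,10)),turn((140,10),(180,10)))
E
```

```text
[-0.67  0.63  1.59  0.33  1.12 -0.73] [ 5.7  -4.84  0.01] [ 0.5464 -0.1801  0.1448]
[-9.4 -2.9 56.1] [-9.7 -3.9 55.9]
140->84 [ -0.  -0. -56.] [ 0. -0. 40.]
```

```bash
python3 -m pendant '[[[-1.6,-0.5,9.4],[17,-13,10],45],[[-3.2,-1,18.7],[34,-26,15],45],[[-4.7,-1.5,28],[51,-39,15],45],[[-6.3,-2,37.4],[68,-52,15],45],[[-7.9,-2.5,46.8],[86,-65,15],45],[[-9.4,-2.9,56.1],[103,-78,15],45],[[-9.4,-2.9,56.1],[103,-78,-30],45],[[-9.4,-2.9,56.1],[103,-78,-75],45]]'
python3 -m pendant '[[[0,0,0],[0,0,-25],45],[[0,0,0],[0,0,-45],45],[[0,0,0],[0,0,-45],45]]'
python3 -m pendant '[[[0,0,0],[-2.3,1.9,0],45],[[0,0,0],[-4.6,3.8,0],45]]'
python3 -m pendant '[[[0,0,0],[-3.8,3.2,0],45],[[0,0,0],[-7.6,6.4,0],45],[[0,0,0],[-11.5,9.6,0],45],[[0,0,0],[-15.3,12.8,0],45]]'
python3 -m pendant '[[[0,0,0],[-3.8,3.2,0],45],[[0,0,0],[-7.6,6.4,0],45]]'
```

```text
t: 12.88
tool_pos: [0.6425, -0.249, 0.0663]
ee_rot: [0.599, 1.68, -0.516]
contact_force: [0.2, -0.2, 0.2]
opening: 0.0452
t: 13.25
tool_pos: [0.6411, -0.2488, 0.0204]
ee_rot: [0.601, 1.684, -0.516]
contact_force: [0.3, -0.9, 0.1]
opening: 0.045
t: 13.5
tool_pos: [0.6388, -0.2465, 0.0239]
ee_rot: [0.599, 1.677, -0.517]
contact_force: [0.7, -1.4, -0.1]
opening: 0.0449
t: 14.0
tool_pos: [0.6229, -0.2333, 0.0227]
ee_rot: [0.6, 1.678, -0.517]
contact_force: [1.7, -2.0, 2.6]
opening: 0.0447
t: 14.25
tool_pos: [0.6152, -0.2267, 0.0225]
ee_rot: [0.6, 1.679, -0.516]
contact_force: [2.1, -1.5, 2.3]
opening: 0.045
```

```bash
python3 - <<'E'
from h import *
from plant import arm,viewer,finder
o=arm.get_obs(); print(o["contact_force"].round(2),o["tool_pos"].round(4))
im=viewer.camera("top")[:,:,::-1].copy()
for r in tops(im,[(.668,-.063),(.585,-.2)]): print(r)
o=arm.get_obs(); print(o["contact_force"].round(2),o["tool_pos"].round(4))
im2=viewer.camera("side")[:,:,::-1].copy(); cv2.imwrite("pics/c5.png",np.vstack([cv2.resize(im[100:260,270:560],(580,320)),im2[150:350,200:490].repeat(1,0)]) if 0 else np.vstack([cv2.resize(im[100:250,270:560],(580,300)),cv2.resize(im2[180:330,200:490],(580,300))]))
E
```

```text
[ 2.07 -1.47  2.28] [ 0.6152 -0.2267  0.0225]
([0.4909, 0.1823], (61, 34, 1511))
([0.4906, -0.3996], (24, 33, 680))
[ 1.67 -0.99  2.61] [ 0.6143 -0.2261  0.0224]
```

View pics/c5.png

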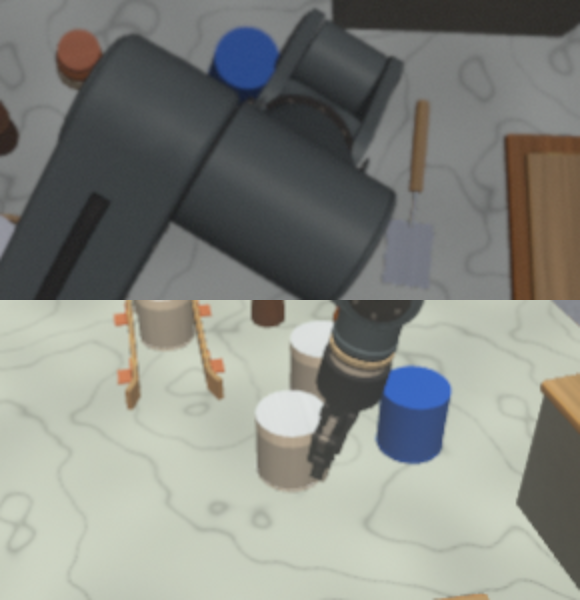

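T2 slides upright, but the force (about 2.5 N) is ambiguous. I'll repeat a steady push and then read a free baseline on the way back.

```bash
python3 -m pendant '[[[0,0,0],[-3.1,2.6,0],45],[[0,0,0],[-6.1,5.1,0],45]]'
python3 -m pendant '[[[0,0,0],[-3.1,2.6,0],45],[[0,0,0],[-6.1,5.1,0],45]]'
python3 -m pendant '[[[0,0,0],[0,0,0],45],[[0,0,0],[0,0,0],45]]'
python3 -m pendant '[[[0,0,0],[7.6,-6.4,0],45],[[0,0,0],[15.3,-12.8,0],45],[[0,0,0],[15.3,-12.8,0],45],[[0,0,0],[15.3,-12.8,0],45]]'
python3 -m pendant '[[[0,0,0],[-3.1,2.6,0],45],[[0,0,0],[-6.1,5.1,0],45]]'
python3 -m pendant '[[[0,0,0],[-3.1,2.6,0],45],[[0,0,0],[-6.1,5.1,0],45]]'
python3 -m pendant '[[[0,0,0],[-3.1,2.6,0],45],[[0,0,0],[-6.1,5.1,0],45]]'
```

```text
t: 14.6
tool_pos: [0.6088, -0.2216, 0.0222]
ee_rot: [0.6, 1.68, -0.516]
contact_force: [1.5, -2.1, 2.2]
opening: 0.0456
t: 14.85
tool_pos: [0.6025, -0.2164, 0.0222]
ee_rot: [0.6, 1.68, -0.516]
contact_force: [1.1, -1.0, 1.8]
opening: 0.0449
t: 15.1
tool_pos: [0.6021, -0.216, 0.0219]
ee_rot: [0.6, 1.682, -0.516]
contact_force: [0.8, 0.4, 0.3]
opening: 0.0451
t: 15.6
tool_pos: [0.6179, -0.2293, 0.0221]
ee_rot: [0.6, 1.68, -0.516]
contact_force: [0.1, -0.2, -0.0]
opening: 0.0454
t: 15.85
tool_pos: [0.6115, -0.2238, 0.0223]
ee_rot: [0.6, 1.68, -0.516]
contact_force: [-0.1, -0.1, 0.7]
opening: 0.0452
t: 16.1
tool_pos: [0.6056, -0.2189, 0.0224]
ee_rot: [0.6, 1.68, -0.516]
contact_force: [-0.3, -0.3, -0.0]
opening: 0.0448
t: 16.35
tool_pos: [0.6001, -0.2143, 0.0224]
ee_rot: [0.599, 1.678, -0.517]
contact_force: [0.8, -0.8, 0.5]
opening: 0.0449
```

```bash
python3 -m pendant '[[[0,0,0],[-3.1,2.6,0],45],[[0,0,0],[-6.1,5.1,0],45]]'
python3 -m pendant '[[[0,0,0],[-3.1,2.6,0],45]]'
python3 -m pendant '[[[0,0,0],[-3.1,2.6,0],45]]'
python3 -m pendant '[[[0,0,0],[15.3,-12.8,0],45],[[0,0,0],[35,-29,0],45],[[0,0,0],[50,-41,10],45],[[0,0,0],[55,-45,40],45],[[0,0,0],[55,-45,90],45],[[0,0,0],[55,-45,130],45],[[0,0,10],[80,0,160],45],[[0,0,20],[110,45,160],45]]'
python3 - <<'E'
from h import *
from plant import arm,viewer,finder
print(turn((140,10),(180,10)), arm.get_obs()["tool_pos"])
im=viewer.camera("top")[:,:,::-1].copy(); cv2.imwrite("pics/t6.png",im)
for r in tops(im,[(.668,-.063),(.565,-.18),(.5,.18)]): print(r)
for c in ("side","top"):
    viewer.camera(c)
    for t in ("tin_a","jam_jar"): print(c,[(np.round(d["point"],3).tolist(),round(d["conf"],2)) for d in finder.look_for(c,t)])
E
```

```text
t: 16.6
tool_pos: [0.5937, -0.209, 0.0224]
ee_rot: [0.6, 1.679, -0.517]
contact_force: [1.9, 0.1, -0.7]
opening: 0.0449
t: 16.73
tool_pos: [0.5906, -0.2064, 0.0224]
ee_rot: [0.6, 1.679, -0.517]
contact_force: [0.8, -0.7, -0.8]
opening: 0.0449
t: 16.85
tool_pos: [0.5874, -0.2037, 0.0224]
ee_rot: [0.6, 1.679, -0.516]
contact_force: [0.8, -0.7, -0.5]
opening: 0.0449
t: 17.85
tool_pos: [0.6989, -0.1593, 0.1862]
ee_rot: [0.292, 1.732, -0.263]
contact_force: [-0.1, -1.2, -0.4]
opening: 0.0451
[ 0. -0. 40.] [ 0.69893068 -0.15931105  0.18623221]
([0.6788, -0.0316], (8, 11, 69))
([0.6788, -0.0316], (8, 11, 69))
([0.6788, -0.0316], (8, 11, 69))
side [([0.484, 0.1, 0.068], 0.92), ([0.729, -0.219, 0.079], 0.76), ([0.541, -0.204, 0.076], 0.66), ([0.657, -0.09, 0.073], 0.65), ([0.486, 0.207, 0.088], 0.64)]
side [([0.749, 0.002, 0.063], 0.56), ([0.658, -0.092, 0.077], 0.34)]
top [([0.679, -0.031, 0.095], 0.69)]
top [([0.737, 0.021, 0.083], 0.6)]
```

T2 reads about 1 N, so it's empty; it is now about 60 mm from its start. Next is T1, with a narrow opening and a push straight toward -x.

```bash
python3 -m pendant '[[[0,0,10],[18,45,0],30],[[0,0,20],[37,91,0],30],[[0,0,20],[37,91,-40],30],[[0,0,20],[37,91,-80],30],[[0,0,20],[37,91,-120],30],[[0,0,20],[37,91,-145],30],[[0,0,20],[37,91,-160],30],[[0,0,20],[37,91,-160],30]]'
python3 - <<'E'
from h import *
from plant import arm
o=arm.get_obs(); M=R.from_rotvec(o["ee_rot"]).as_matrix(); print(M.round(2),o["contact_force"].round(2),o["tool_pos"].round(4),o["q"].round(2))
E
```

```text
t: 19.2
tool_pos: [0.7341, -0.0683, 0.0216]
ee_rot: [-0.01, 1.756, -0.01]
contact_force: [-0.7, -0.4, -0.7]
opening: 0.0298
[[-0.18 -0.    0.98]
 [-0.01  1.   -0.  ]
 [-0.98 -0.01 -0.18]] [-0.66 -0.38 -0.7 ] [ 0.7341 -0.0683  0.0216] [-0.22  0.99  1.07 -0.06  1.26 -1.77]
```

```bash
python3 -m pendant '[[[0,0,0],[-6,2,1],30],[[0,0,0],[-12,3,1],30]]'
python3 -m pendant '[[[0,0,0],[-4,0,0],30],[[0,0,0],[-8,0,0],30]]'
python3 -m pendant '[[[0,0,0],[-4,0,0],30],[[0,0,0],[-8,0,0],30]]'
python3 -m pendant '[[[0,0,0],[-4,0,0],30],[[0,0,0],[-8,0,0],30]]'
python3 -m pendant '[[[0,0,0],[-4,0,0],30],[[0,0,0],[-8,0,0],30]]'
```

```text
t: 19.45
tool_pos: [0.7232, -0.0648, 0.0252]
ee_rot: [-0.011, 1.752, -0.01]
contact_force: [0.1, 0.6, 0.6]
opening: 0.0301
t: 19.7
tool_pos: [0.7148, -0.0648, 0.024]
ee_rot: [-0.011, 1.753, -0.01]
contact_force: [1.6, 0.2, 0.5]
opening: 0.0302
t: 19.95
tool_pos: [0.7072, -0.065, 0.0238]
ee_rot: [-0.011, 1.753, -0.01]
contact_force: [2.3, 0.2, 2.1]
opening: 0.0298
t: 20.2
tool_pos: [0.6988, -0.065, 0.0236]
ee_rot: [-0.011, 1.753, -0.01]
contact_force: [2.9, 0.6, 2.3]
opening: 0.0302
t: 20.45
tool_pos: [0.6906, -0.0649, 0.0235]
ee_rot: [-0.011, 1.754, -0.01]
contact_force: [1.9, -1.6, 2.5]
opening: 0.0302
```

T1 reads about 2.3 N with some vertical preload, much like T2 did at first. I'll back off and push again to read it cleanly.

```bash
python3 -m pendant '[[[0,0,0],[8,0,0],30],[[0,0,0],[12,0,2],30],[[0,0,0],[12,0,2],30],[[0,0,0],[6,0,2],30]]'
python3 -m pendant '[[[0,0,0],[-4,0,0],30],[[0,0,0],[-8,0,0],30]]'
for i in 1; do python3 -m pendant '[[[0,0,0],[-4,0,0],30],[[0,0,0],[-8,0,0],30]]'; done
python3 -m pendant '[[[0,0,0],[-4,0,0],30]]'
python3 -m pendant '[[[0,0,0],[-4,0,0],30]]'
python3 -m pendant '[[[0,0,0],[-4,0,0],30]]'
```

```text
t: 20.95
tool_pos: [0.6963, -0.0647, 0.025]
ee_rot: [-0.011, 1.755, -0.01]
contact_force: [0.1, 0.0, 0.0]
opening: 0.0301
t: 21.2
tool_pos: [0.6882, -0.0648, 0.0253]
ee_rot: [-0.011, 1.754, -0.01]
contact_force: [0.7, -0.1, -0.5]
opening: 0.0299
t: 21.45
tool_pos: [0.6804, -0.0649, 0.0254]
ee_rot: [-0.011, 1.754, -0.01]
contact_force: [0.7, 1.0, 0.0]
opening: 0.0301
t: 21.58
tool_pos: [0.6764, -0.0648, 0.0254]
ee_rot: [-0.011, 1.754, -0.01]
contact_force: [0.9, 0.8, -0.3]
opening: 0.0303
t: 21.7
tool_pos: [0.6723, -0.0648, 0.0253]
ee_rot: [-0.011, 1.755, -0.01]
contact_force: [1.4, -0.0, 0.8]
opening: 0.0301
t: 21.82
tool_pos: [0.6683, -0.0648, 0.0253]
ee_rot: [-0.011, 1.755, -0.01]
contact_force: [0.6, -0.5, 0.4]
opening: 0.0299
```

T1 reads about 0.9 N, so it's empty and T3 is the only full one. I'll retract the arm clear of the view and check.

```bash
python3 -m pendant '[[[0,0,0],[15,0,0],30],[[0,0,0],[25,0,10],30],[[0,0,0],[25,0,60],30],[[0,0,0],[25,0,120],30],[[0,0,0],[25,0,180],30],[[0,0,0],[25,0,240],30],[[0,0,0],[0,-50,260],30],[[0,0,0],[-40,-90,270],30]]'
python3 -m pendant '[[[0,0,0],[-35,-50,0],30],[[0,0,0],[-70,-100,0],30],[[0,0,0],[-105,-150,0],30],[[0,0,0],[-140,-200,0],30],[[0,0,0],[-175,-250,0],30],[[0,0,0],[-215,-290,0],30],[[0,0,0],[-265,-320,0],30],[[0,0,0],[-320,-350,0],30]]'
python3 -m pendant '[[[0,0,0],[-50,-30,0],30],[[0,0,0],[-80,-40,0],30],[[0,0,0],[-80,-40,0],30]]'
python3 - <<'E'
from h import *
from plant import arm,viewer,finder
im=viewer.camera("top")[:,:,::-1].copy(); im2=viewer.camera("side")[:,:,::-1]
cv2.imwrite("pics/f1.png",np.vstack([cv2.resize(im[90:290,160:520],(720,400)),im2[130:330,:][:, :].copy()[:, :720] if 0 else cv2.resize(im2[130:280,180:500],(720,200*0+190))]))
for r in tops(im,[(.62,-.064),(.565,-.18),(.485,.135),(.494,.22)]): print(r)
for c in ("top","side"):
  for t in ("tin_a","mug","pepper_mill","oil_bottle","spatula","bowl","jam_jar"): print(c,t,[(np.round(d["point"],3).tolist(),round(d["conf"],2)) for d in finder.look_for(c,t)])
print(arm.get_obs()["t"])
E
```

```text
t: 22.82
tool_pos: [0.6292, -0.1562, 0.2982]
ee_rot: [-0.014, 1.75, -0.011]
contact_force: [-0.7, 0.1, -0.2]
opening: 0.0299
t: 23.82
tool_pos: [0.3071, -0.5057, 0.2961]
ee_rot: [-0.012, 1.754, -0.01]
contact_force: [-0.1, -0.9, 0.1]
opening: 0.03
t: 24.2
tool_pos: [0.2263, -0.5454, 0.296]
ee_rot: [-0.007, 1.755, -0.013]
contact_force: [1.8, -0.5, -0.2]
opening: 0.0301
([0.6203, -0.0646], (33, 32, 822))
([0.5547, -0.1737], (32, 32, 831))
([0.4896, 0.1752], (65, 34, 1654))
([0.4896, 0.1752], (65, 34, 1654))
top tin_a [([0.48, 0.128, 0.093], 0.9), ([0.735, -0.186, 0.09], 0.87), ([0.611, -0.066, 0.098], 0.8), ([0.551, -0.17, 0.089], 0.75), ([0.485, 0.216, 0.089], 0.68)]
top mug [([0.631, 0.322, 0.041], 0.7)]
top pepper_mill [([0.636, 0.13, 0.105], 0.68), ([0.463, 0.352, 0.02], 0.48)]
top oil_bottle [([0.724, 0.187, 0.12], 0.63)]
top spatula [([0.524, -0.434, 0.004], 0.9)]
top bowl [([0.463, 0.352, 0.024], 0.74), ([0.485, 0.218, 0.089], 0.65), ([0.525, -0.438, 0.007], 0.29)]
top jam_jar [([0.737, 0.021, 0.086], 0.61), ([0.629, 0.318, 0.043], 0.6), ([0.638, 0.128, 0.102], 0.28)]
side tin_a [([0.484, 0.105, 0.066], 0.84), ([0.482, 0.207, 0.088], 0.82), ([0.732, -0.221, 0.076], 0.77), ([0.62, -0.091, 0.09], 0.76), ([0.542, -0.203, 0.077], 0.7)]
side mug [([0.618, 0.285, 0.058], 0.8)]
side pepper_mill [([0.642, 0.117, 0.076], 0.66)]
side oil_bottle [([0.727, 0.173, 0.092], 0.85)]
side spatula [([0.524, -0.439, 0.008], 0.68)]
side bowl [([0.445, 0.38, 0.033], 0.74)]
side jam_jar [([0.74, 0.005, 0.055], 0.77)]
25.0
```

View pics/f1.png

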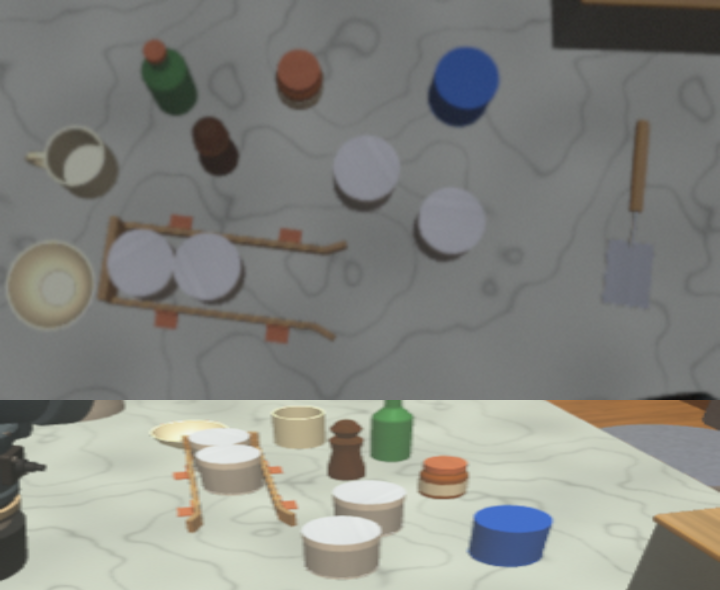

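The picture shows both rack tins touching and against the end board at (140,265) and (207,267). The two empty tins are upright at (366,168) and (450,220), and the other things are unmoved. I'm handing in.

```bash
python3 -c "
from plant import arm
print(arm.hand_in())"
```

```text
the job is handed in; nothing more can be done
None
```

I found one full tin among the three, slid it into the rack behind tin_0 and pushed the row home. I handed in with the robot's clock at about 25 s.

- **Full tin:** the tin nearest the spatula took about 7 N to slide. With tin_0 the row took about 14 N, then rose to 24 N without moving, so it was against the end board.
- **Empty tins:** the other two each settled near 1 N in repeat pushes. Their first readings, about 2.5 N, were ambiguous, so I pushed each again after relieving the load and read the free baseline. They now stand about 48 mm and 66 mm from where they started, inside the 100 mm limit.
- **Last checks:** in the final pictures the two rack tins look upright and touching against the end board. Their midpoint is at about 184 mm along the lane, against 186 mm for a tight row. The finder showed no real movement of the bystanders: all within about 8 mm, roughly its own error. The arm is clear of everything.
- **Disagreements:** the finder put tin tops up to about 12 mm from my own image measurement. I used mine because it put tin_0 on the lane axis. The full tin's 7 N also reads above the stated 5.5 N, probably from the fingers pressing down as they pushed.

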